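# Pin the bench swivel table and set its spindle nut

### The job

Set up the bench swivel table: drop the two loose dowel pins from the wooden rack, one at a time, fully home into the two empty holes of its plate and let go of them, so that the plate is pinned. Then turn the knurled nut on the spindle clockwise all the way down until it bottoms on its washer, back it off a quarter turn for running clearance, and finish still gripping the nut, holding it there so that its clamp screw could be tightened. Leave the bradawl and everything else on the bench where it is.

Things in the scene. Friction and masses are not known exactly. Their poses are not given: they have to be found in the camera images.
- swivel: Swivel table, fixed: round grey cast base 200 mm across (four lugs reach 125 mm from the axis), square aluminium plate 190 x 190 mm, its top face 79 mm above the bench. Origin: centre of the underside, z up. Dowel holes at 60 mm in x and y from the axis; corners (+x,-y) and (-x,+y) already hold a pin (head 17 mm across, 34 mm above the plate) that stays; (+x,+y) and (-x,-y) are empty.
- hole_a (a point): Centre of the mouth of one empty dowel hole, level with the plate's upper face. Hole 14 mm across, 26 mm deep, straight down, chamfered mouth. (The 5 mm dark screw holes half-way along the plate's edges are not for the pins.)
- hole_b (a point): Centre of the mouth of the other empty dowel hole, of the same size.
- nut (a joint): Turn of the knurled nut on the spindle's right-hand thread, rad: 0 when it has bottomed on the brass washer (hard stop), growing as it is backed off (counter-clockwise from above). It is already started on the thread, 2.2 to 3.7 rad above the stop. It rises 4 mm a turn, drags with about 0.1 N m and stays where it is left.
- nut_grip (a point): Point on the nut's axis at the height to grip. The nut is knurled, round, 44 mm across, from 16 mm below to 12 mm above this point, with a saw slit on the side of this point's +x. At the stop this point is 32 mm above the plate. The spindle (19 mm thick) ends 62 mm above the plate; the boss and washer under the nut are up to 40 mm across and 16 mm high. Pin heads stand 76 mm and more from the axis.
- pin_a_center (a point): Centre of one loose steel dowel pin, half-way up its 58 mm; z runs up the pin. From below: shank 12 mm across, 24 mm long, tapered foot; then a round head 17 mm across and 34 mm high, whose shoulder rests on the hole's rim. The head reaches from 5 mm below to 29 mm above this point. Starts upright in the rack, its shoulder on the rack's top. 0.06 to 0.13 kg.
- pin_b_center (a point): Centre of the other loose dowel pin; the two are alike and either fits either hole.
- pin_a_shoulder (a point): The point on the first pin's axis at the lower face of its head (24 mm above its foot, 5 mm below its centre): level with the hole's mouth when the pin is fully home.
- pin_b_shoulder (a point): The same point on the other pin.
- pin_a: The first pin; origin at the centre of its foot.
- pin_b: The other pin; origin at the centre of its foot.
- adjuster: The knurled nut as a body that rises and falls with the thread (it does not turn; joint nut gives the turn). Origin: centre of the nut's lower face.
- rack: The wooden pin rack, fixed, 60 mm in its x, 200 mm in its y, 30 mm high. Origin: centre of its underside. Three holes 14 mm across in a row along y, 62 mm apart; two hold the loose pins, one the bradawl, in any order.
- bradawl_center (a point): Half-way up the wooden handle of a bradawl that stands in the rack between or beside the pins: handle 27 mm across at its thickest, reaching from 25 mm below to 25 mm above this point. Not part of the job.
- bolt: Bystander: a 12 mm hex-head bolt standing on its head, 78 mm tall. Origin: centre of its underside.
- tin: Bystander: a flat closed pocket tin, 97 x 62 x 22 mm. Origin: centre of its underside.
- screw_carton: Bystander: a closed cardboard carton of screws, 85 x 55 x 50 mm. Origin: centre of its underside.
- washers: Bystander: a bundle of large washers, 42 mm across and 12 mm high, lying flat. Origin: centre of its underside.
- tape: Bystander: a roll of white tape, 94 mm across and 24 mm high, lying flat. Origin: centre of its underside.
- spanner: Bystander: a steel spanner, 170 mm long, lying flat, along its x, about 20 to 30 mm thick at most.
- screwdriver: Bystander: a screwdriver with a black handle, 200 mm long, lying, along its x, about 20 to 30 mm thick at most.

How it is judged:
On the way, in this order (a step that is already met when the one before it is completed fails the run):
1. one loose pin stands fully home in one of the two empty holes (((horizontal distance between pin_a_shoulder and hole_a below 0.004 m and z of pin_a_shoulder in the frame of hole_a below 0.003 m and angle between pin_a_shoulder's own z axis and vertical below 0.1 rad) or (horizontal distance between pin_a_shoulder and hole_b below 0.004 m and z of pin_a_shoulder in the frame of hole_b below 0.003 m and angle between pin_a_shoulder's own z axis and vertical below 0.1 rad) or (horizontal distance between pin_b_shoulder and hole_a below 0.004 m and z of pin_b_shoulder in the frame of hole_a below 0.003 m and angle between pin_b_shoulder's own z axis and vertical below 0.1 rad) or (horizontal distance between pin_b_shoulder and hole_b below 0.004 m and z of pin_b_shoulder in the frame of hole_b below 0.003 m and angle between pin_b_shoulder's own z axis and vertical below 0.1 rad))), for 0.2 s.
2. both loose pins stand fully home in the two holes, let go ((((horizontal distance between pin_a_shoulder and hole_a below 0.004 m and z of pin_a_shoulder in the frame of hole_a below 0.003 m and angle between pin_a_shoulder's own z axis and vertical below 0.1 rad) and (horizontal distance between pin_b_shoulder and hole_b below 0.004 m and z of pin_b_shoulder in the frame of hole_b below 0.003 m and angle between pin_b_shoulder's own z axis and vertical below 0.1 rad)) or ((horizontal distance between pin_a_shoulder and hole_b below 0.004 m and z of pin_a_shoulder in the frame of hole_b below 0.003 m and angle between pin_a_shoulder's own z axis and vertical below 0.1 rad) and (horizontal distance between pin_b_shoulder and hole_a below 0.004 m and z of pin_b_shoulder in the frame of hole_a below 0.003 m and angle between pin_b_shoulder's own z axis and vertical below 0.1 rad))) and contact force between the fingers and pin_a below 0.3 N and contact force between the fingers and pin_b below 0.3 N), for 0.2 s.
3. the nut is run down until it bottoms on the washer, the pins staying home ((((horizontal distance between pin_a_shoulder and hole_a below 0.004 m and z of pin_a_shoulder in the frame of hole_a below 0.003 m and angle between pin_a_shoulder's own z axis and vertical below 0.1 rad) and (horizontal distance between pin_b_shoulder and hole_b below 0.004 m and z of pin_b_shoulder in the frame of hole_b below 0.003 m and angle between pin_b_shoulder's own z axis and vertical below 0.1 rad)) or ((horizontal distance between pin_a_shoulder and hole_b below 0.004 m and z of pin_a_shoulder in the frame of hole_b below 0.003 m and angle between pin_a_shoulder's own z axis and vertical below 0.1 rad) and (horizontal distance between pin_b_shoulder and hole_a below 0.004 m and z of pin_b_shoulder in the frame of hole_a below 0.003 m and angle between pin_b_shoulder's own z axis and vertical below 0.1 rad))) and value of joint nut below 0.06 rad), for 0.1 s.
At the end, for the whole second after the job is handed in: Both loose pins stand upright, fully home (within 3 mm) and let go in the two holes; the nut, having bottomed, is 70 to 110 degrees above its stop, at rest and gripped by the fingers (over 4 N); bystanders are within 40 mm of their places (all of step 2 and linear speed of each of pin_a, pin_b below 0.03 m/s and value of joint nut between 1.22 and 1.92 rad and contact force between the fingers and adjuster above 4 N and velocity of joint nut between -0.05 and 0.05 rad/s); the arm keeps its last pose, push and grip.
It fails at once if a bystander is moved by more than 40 mm (distance of any of bolt, tin, screw_carton, spanner, washers, screwdriver, tape, bradawl_center from where it was at the start of the episode above 0.04 m).
It fails at once if the standing bolt is knocked over (angle between bolt's own z axis and vertical above 0.6 rad).
It also fails if it takes over 72 s, if anything falls off the work surface, if the arm or the gripper's body presses on something with over 40 N, if the wrist force passes 120 N, or if a joint passes its speed limit or range.

### The arm

A 6-joint arm with a two-finger parallel gripper is mounted at the origin on the work surface. World frame = base frame: x ahead of the robot, y to its left, z up, the work surface at z = 0. Lengths are in m, angles in rad, forces in N, time in s.
With the tool pointing down it reaches from about 0.425 to 0.95 m from the base axis. Payload 3.5 kg.
Tool frame: the origin (TCP) lies on the centre line of the jaws, within the pads' length; the fingertips stand 8 mm ahead of it and the grasp point (between the pads) lies 11 mm behind it; z points along the fingers, y is the direction in which the jaws open and shut (so a half turn about z gives the same grasp; the last joint's range is limited). The gripper opens to 85 mm and grips with 20 to 120 N. Pads are 22 mm wide; open, the fingers measure 114 mm over their backs; the gripper's body (76 mm by 85 mm) begins 54 mm behind the grasp point. The pads swing forward as they close: fully open they stand 13 mm farther back than shut.
Start: joints at [-1.437, 0.286, 1.577, -0, 1.279, -0.15], TCP at [0.189, -0.648, 0.239] pointing down, gripper open.
Joint ranges: [-2.77, 2.77], [-0.9, 2.22], [0.21, 2.48], [-1.53, 4.67], [0.24, 2.81], [-2.84, 2.84]. Speed limits (rad/s): [2.79, 2.79, 3.14, 3.14, 3.14, 3.14].

### API

Orientations are given as [roll, pitch, yaw] about the fixed x, y, z axes, in that order (R = Rz(yaw) Ry(pitch) Rx(roll)).
In Python, from cell import ctrl gives the robot as it stands.
- The arm moves only by the shell command python3 -m crank 'ROWS' [OPENING] [FORCE]. ROWS is JSON, a list of rows, each a list of 4 numbers: the shift along the tool's x, y, z in m, then the turn about the tool's z in rad. In form: [[tx, ty, tz, roll], ...]. A call has 1 to 20 rows; each row shifts and turns the commanded pose from where the row before left it, along the tool's axes as they then stand; what a row does not reach is not made up. A row lasts 1/8 s, in which the tool goes at most 62.5 mm and 10.7 degrees, less where a joint would pass 70% of its speed; a pose out of reach is approached as far as the arm can. A call with a gripper value outside its range is refused whole. OPENING is the finger opening in m, from 0 to 0.0854, set as the call begins (- or left out, the last holds). The fingers move at their own pace and stop on an object; FORCE is the grip in N (left out, the last holds). Time passes only in rows, so rows that do not move let the fingers close. It gives the time, the measured TCP pose, the force and the opening at its end, in the units of the state.
- ctrl.read_state(): the state, without advancing time (a new reading comes with each control period).
- ctrl.capture(name): name is "scene" or "top"; returns a dict with "pixels" (420x560x3 uint8, red, green, blue), "mtx" (3x3 intrinsics, pixels), "extrinsics" (4x4, takes a point from camera to world coordinates). Camera axes: x right, y down, z forward; pixel columns grow to the right and rows downward; lengths in m; the calibration is good to about 2 mm. A picture is of the moment at which its call begins. There is no depth.
- ctrl.sign_off(): hands the job in, once; it reports no verdict.
The state is a dict: "clock": time; "joint_pos": joint angles; "qvel": joint speeds; "effort": joint torques, N m; "ee_pos": TCP position; "tool_rot": TCP orientation; "contact_force": force on the tool from outside, world axes, zero at the start; "ft_torque": the same for the moment, N m; "grip_width": finger opening in m.
Only numpy, scipy, OpenCV 4.12 (cv2) and the standard library are available. Lean on these libraries where they do the work, as an engineer would, in place of code of your own. Each camera call takes 0.05 s, during which the arm holds its last target.

## Working session

There is one attempt and no reset: what is moved stays moved. The work goes in short steps, Python scripts to look and compute and a shell command to move; the robot and the scene stay as the last step left them, time stands still between calls to the robot, and variables do not carry over. Pictures are saved under pics/ and viewed, and the job is handed in when it is done.

```bash
ls; mkdir -p pics
python3 - <<'E'
from cell import ctrl
import cv2,numpy as np
s=ctrl.read_state(); print(s)
for n in("scene","top"):
    c=ctrl.capture(n); cv2.imwrite(f"pics/{n}0.png",c["pixels"][:,:,::-1]); print(n,c["mtx"],c["extrinsics"])
    np.savez(f"{n}0.npz",**c)
E
```

```text
pics
{'clock': 0.0, 'joint_pos': array([-1.43700490e+00,  2.87180019e-01,  1.57820855e+00, -1.79224292e-05,
        1.27865686e+00, -1.49975266e-01]), 'qvel': array([-0.00095288, -0.0004252 , -0.00064421,  0.00071933,  0.00126493,
        0.00029776]), 'effort': array([-6.21084509e-04, -4.05981159e+01, -2.92626840e+01, -1.62815945e-04,
        5.70753735e-03,  5.33533964e-06]), 'ee_pos': array([ 0.18893282, -0.64732597,  0.23792054]), 'tool_rot': array([-3.13916485e+00, -3.49520022e-04,  2.83771454e-01]), 'contact_force': array([ 0.27963461, -0.05023464, -0.03365166]), 'ft_torque': array([ 0.04018955, -0.02189927, -0.01775137]), 'grip_width': 0.08541144298904241}
scene [[458.38759033   0.         282.2785449 ]
 [  0.         458.38759033 197.96881707]
 [  0.           0.           1.        ]] [[ 0.35389164  0.59458807 -0.72195965  1.22919008]
 [ 0.93528501 -0.22363367  0.27428076 -0.2555721 ]
 [ 0.00162959 -0.7723037  -0.63525139  0.68904481]
 [ 0.          0.          0.          1.        ]]
top [[519.0999824   0.        279.1999257]
 [  0.        519.0999824 219.4778829]
 [  0.          0.          1.       ]] [[-0.01127282 -0.97497901  0.22201095  0.29569921]
 [-0.99993542  0.01067156 -0.00390769 -0.00315719]
 [ 0.00144071 -0.22204066 -0.97503634  1.26579737]
 [ 0.          0.          0.          1.        ]]
```

View pics/scene0.png

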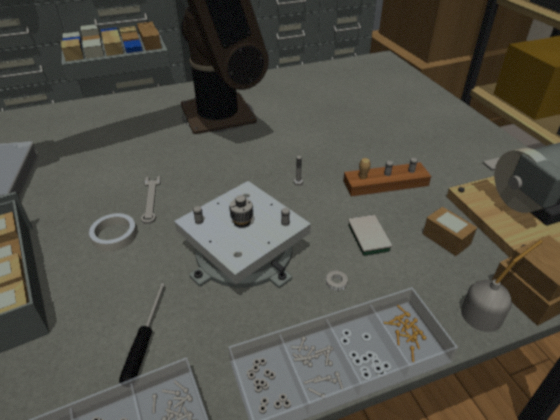

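View pics/top0.png

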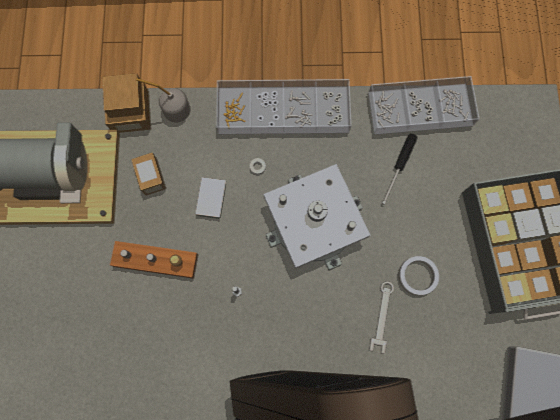

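The scene view shows the plate around (243,226), pins standing in the rack at (389,168) and (413,165), and the bradawl at (364,165). In the top view the plate is at (316,215) and the rack pins at (125,254) and (151,258), with the bradawl at (176,260). I'll zoom in on both next.

Run:
```python
import cv2,numpy as np
t=cv2.imread("pics/top0.png"); s=cv2.imread("pics/scene0.png")
cv2.imwrite("pics/z1.png",cv2.resize(t[155:275,255:380],None,fx=5,fy=5,interpolation=cv2.INTER_CUBIC))
cv2.imwrite("pics/z2.png",cv2.resize(t[230:300,100:250],None,fx=5,fy=5,interpolation=cv2.INTER_CUBIC))
cv2.imwrite("pics/z3.png",cv2.resize(s[170:290,170:320],None,fx=5,fy=5,interpolation=cv2.INTER_CUBIC))
cv2.imwrite("pics/z4.png",cv2.resize(s[145:205,285:440],None,fx=5,fy=5,interpolation=cv2.INTER_CUBIC))
```

```text
(no output)
```

View pics/z1.png

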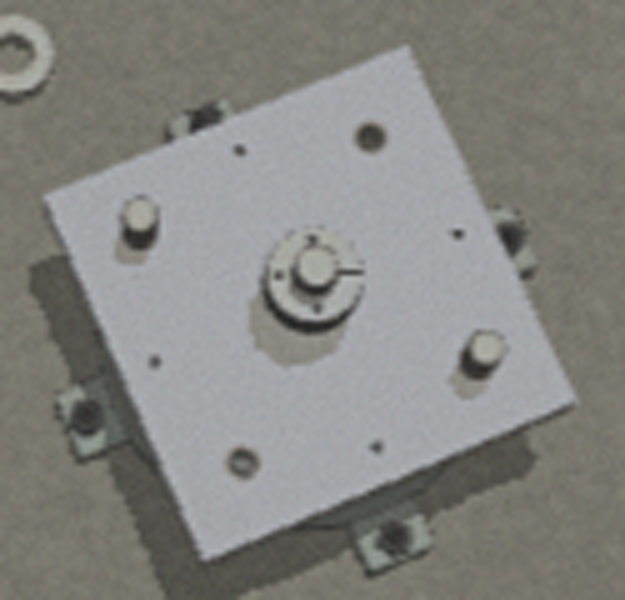

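View pics/z2.png

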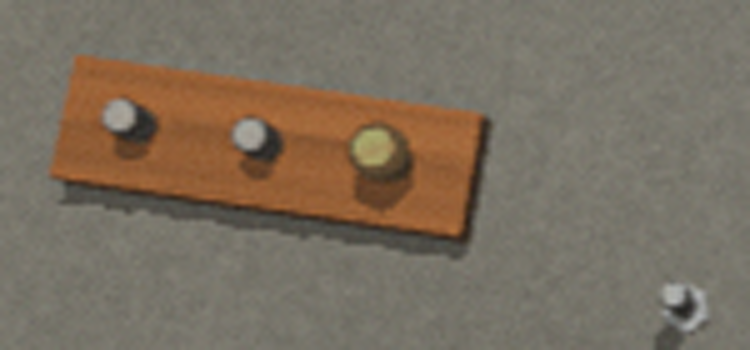

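View pics/z3.png

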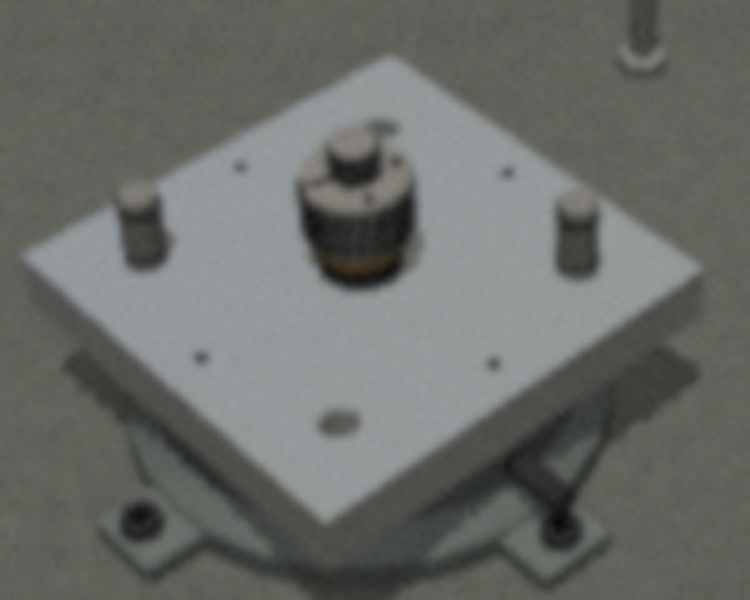

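View pics/z4.png

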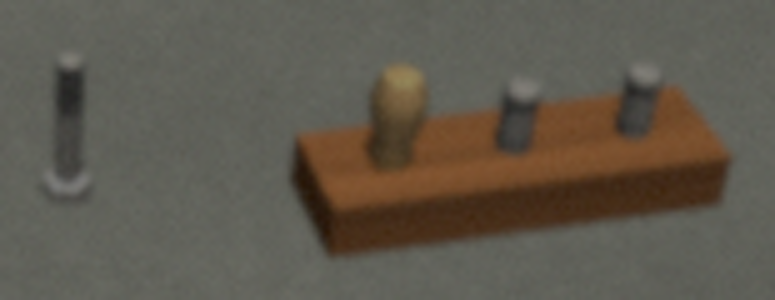

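```bash
cat > h.py <<'E'
import cv2,numpy as np
def load(n):
    d=np.load(n+".npz"); return d["pixels"],d["mtx"],d["extrinsics"]
def ray(cam,u,v,z):
    _,K,E=cam; d=E[:3,:3]@np.linalg.solve(K,[u,v,1.]); o=E[:3,3]; return o+d*(z-o[2])/d[2]
def proj(cam,P):
    _,K,E=cam; q=K@(E[:3,:3].T@(np.array(P)-E[:3,3])); return q[:2]/q[2]
def tri(c1,p1,c2,p2):
    A=[];b=[]
    for c,p in((c1,p1),(c2,p2)):
        _,K,E=c;d=E[:3,:3]@np.linalg.solve(K,[p[0],p[1],1.]);d/=np.linalg.norm(d);M=np.eye(3)-np.outer(d,d);A.append(M);b.append(M@E[:3,3])
    A=np.vstack(A);b=np.hstack(b);x=np.linalg.lstsq(A,b,rcond=None)[0];return x,np.linalg.norm(A@x-b)
E
python3 - <<'E'
from h import *
T=load("top0");S=load("scene0")
def un(u,v,x0,y0): return (u+.5)/5-.5+x0,(v+.5)/5-.5+y0
def fitplate(cam,box,thr):
    im=cam[0].astype(int); g=im.sum(2)/3; x0,y0,x1,y1=box
    m=np.zeros(g.shape,np.uint8); m[y0:y1,x0:x1]=(g[y0:y1,x0:x1]>thr)*255
    cs,_=cv2.findContours(m,cv2.RETR_EXTERNAL,cv2.CHAIN_APPROX_NONE); c=max(cs,key=cv2.contourArea)
    # world points of contour on z=.079
    P=np.array([ray(cam,*q[0],.079)[:2] for q in cv2.convexHull(c)])
    r=cv2.minAreaRect((P*1000).astype(np.float32)); return r
print("thr top", T[0][200,300],T[0][170,260],S[0][240,240],S[0][262,200],S[0][190,190])
rt=fitplate(T,(258,160,375,272),135); print("top rect mm",rt)
rs=fitplate(S,(170,175,315,285),110); print("scene rect",rs)
def blob(cam,u,v,r,thr):
    g=cam[0].astype(float).mean(2); u0,v0=int(round(u)),int(round(v)); w=g[v0-r:v0+r+1,u0-r:u0+r+1]; wt=np.clip(thr-w,0,None)
    yy,xx=np.mgrid[v0-r:v0+r+1,u0-r:u0+r+1]; return (xx*wt).sum()/wt.sum(),(yy*wt).sum()/wt.sum()
g=T[0].mean(2); print("plate level", np.median(g[195:200,300:310]))
for a in((371,137),(243,463)):
    p=blob(T,*un(*a,255,155),4,150); print("hole top",p,ray(T,*p,.079))
p=blob(S,*un(340,422,170,170),6,115); print("hole scene",p,ray(S,*p,.079),np.median(S[0].mean(2)[235:245,225:235]))
for nm,a,sc,zc in(("pinL",(120,114),(642,72),.064),("pinM",(248,135),(523,88),.064)):
    pt=un(*a,100,230);ps=un(*sc,285,145); print(nm,ray(T,*pt,zc),ray(S,*ps,zc),tri(T,pt,S,ps))
for nm,a,sc,z in(("spindle",(315,268),(355,143),.141),("fix1",(141,214),(138,192),.113),("fix2",(486,347),(578,204),.113)):
    pt=un(*a,255,155);ps=un(*sc,170,170); print(nm,ray(T,*pt,z),ray(S,*ps,z),tri(T,pt,S,ps))
E
```

```text
thr top [163 166 170] [165 166 160] [149 154 156] [92 95 91] [95 96 89]
top rect mm ((584.384521484375, -97.69038391113281), (199.14764404296875, 200.77784729003906), 22.307666778564453)
scene rect ((574.7448120117188, -93.14825439453125), (196.48887634277344, 193.80120849609375), 22.744970321655273)
plate level 166.66666666666666
hole top (np.float64(328.6530132617089), np.float64(181.99848917240226)) [ 0.65628196 -0.12685242  0.079     ]
hole top (np.float64(303.11590243902435), np.float64(247.02068292682927)) [ 0.49987552 -0.06258478  0.079     ]
hole scene (np.float64(237.02254335260116), np.float64(254.30462427745667)) [ 0.6579904  -0.12655406  0.079     ] 152.0
pinL [0.49433523 0.35693763 0.064     ] [0.49162505 0.35946002 0.064     ] (array([0.49420357, 0.35673061, 0.06620442]), np.float64(0.0006820491043009207))
pinM [0.48375168 0.29662977 0.064     ] [0.48318195 0.29907685 0.064     ] (array([0.4840567 , 0.29731832, 0.06479238]), np.float64(0.001336405356829663))
spindle [ 0.57670475 -0.09372144  0.141     ] [ 0.57938886 -0.09254545  0.141     ] (array([ 0.57731762, -0.09296411,  0.13946154]), np.float64(0.0012872871541891203))
fix1 [ 0.61016886 -0.01664374  0.113     ] [ 0.54527664 -0.17099644  0.113     ] (array([ 0.59198883, -0.09596892,  0.14648184]), np.float64(0.11344098764084819))
fix2 [ 0.54583496 -0.17271072  0.113     ] [ 0.61153961 -0.01488076  0.113     ] (array([ 0.57813114, -0.0933013 ,  0.11782177]), np.float64(0.12072956079069005))
```

```bash
cat > d.py <<'E'
import sys,numpy as np
from cell import ctrl
from scipy.spatial.transform import Rotation as Ro
s=ctrl.read_state(); print("t",s["clock"],"p",np.round(s["ee_pos"],4),"rot",np.round(s["tool_rot"],4),"q",np.round(s["joint_pos"],2),"F",np.round(s["contact_force"],1),"M",np.round(s["ft_torque"],2),"w",round(s["grip_width"],4))
R=Ro.from_euler("xyz",s["tool_rot"]); a=[float(v) for v in sys.argv[1:]]
p=s["ee_pos"]
for i in range(0,len(a),3):
    t=np.array(a[i:i+3]); print("tool delta",np.round(R.inv().apply(t-p),4)); p=t
E
python3 -m crank '[[0,0,0,-0.185],[0,0,0,-0.185],[0,0,0,-0.185],[0,0,0,-0.185],[0,0,0,-0.185],[0,0,0,-0.187],[0,0,0,0]]' 0.05 40
python3 d.py 0.52 -0.30 0.24 0.60 0.1 0.24 0.494 0.3573 0.20
```

```text
clock: 0.98
ee_pos: [0.189, -0.6477, 0.2386]
tool_rot: [-3.141, -0.001, 1.394]
contact_force: [-0.1, -0.3, 0.7]
grip_width: 0.0498
t 0.975 p [ 0.189  -0.6477  0.2386] rot [-3.1412e+00 -1.1000e-03  1.3937e+00] q [-1.44  0.29  1.58 -0.    1.28 -1.26] F [-0.1 -0.3  0.7] M [-0.01  0.   -0.03] w 0.0498
tool delta [ 0.4005  0.2646 -0.001 ]
tool delta [4.078e-01 8.300e-03 4.000e-04]
tool delta [ 0.2346 -0.1497  0.0403]
```

```bash
python3 -m crank '[[0.0445,0.0294,0,0],[0.0445,0.0294,0,0],[0.0445,0.0294,0,0],[0.0445,0.0294,0,0],[0.0445,0.0294,0,0],[0.0445,0.0294,0,0],[0.0445,0.0294,0,0],[0.0445,0.0294,0,0],[0.0445,0.0294,0,0],[0.051,0.001,0,0],[0.051,0.001,0,0],[0.051,0.001,0,0],[0.051,0.001,0,0],[0.051,0.001,0,0],[0.051,0.001,0,0],[0.051,0.001,0,0],[0.051,0.001,0,0]]'
python3 -m crank '[[0.039,-0.025,0.0065,0],[0.039,-0.025,0.0065,0],[0.039,-0.025,0.0065,0],[0.039,-0.025,0.0065,0],[0.039,-0.025,0.0065,0],[0.039,-0.025,0.0065,0],[0,0,0,0],[0,0,0,0]]'
python3 d.py 0.4938 0.3575 0.14  0.4938 0.3575 0.042
python3 - <<'E'
from cell import ctrl
import cv2,numpy as np
for n in("scene","top"):
    c=ctrl.capture(n); cv2.imwrite(f"pics/{n}1.png",c["pixels"][:,:,::-1])
    np.savez(f"{n}1.npz",**c)
s=cv2.imread("pics/scene1.png");t=cv2.imread("pics/top1.png")
cv2.imwrite("pics/z5.png",np.vstack([cv2.resize(s[70:220,300:470],(680,300)) ,cv2.resize(t[190:310,70:240],(680,300))]))
E
```

```text
clock: 3.1
ee_pos: [0.5982, 0.1024, 0.2392]
tool_rot: [-3.142, 0.0, 1.392]
contact_force: [1.3, 0.1, 0.2]
grip_width: 0.0501
clock: 4.1
ee_pos: [0.4913, 0.357, 0.2002]
tool_rot: [3.142, 0.001, 1.395]
contact_force: [-0.1, 0.5, -0.2]
grip_width: 0.0498
t 4.1 p [0.4913 0.357  0.2002] rot [3.1416e+00 6.0000e-04 1.3945e+00] q [ 0.46  0.17  1.78 -0.    1.18  0.64] F [-0.1  0.5 -0.2] M [ 0.01 -0.08  0.03] w 0.0498
tool delta [0.001  0.0024 0.0602]
tool delta [ 0.0001 -0.      0.098 ]
```

View pics/z5.png

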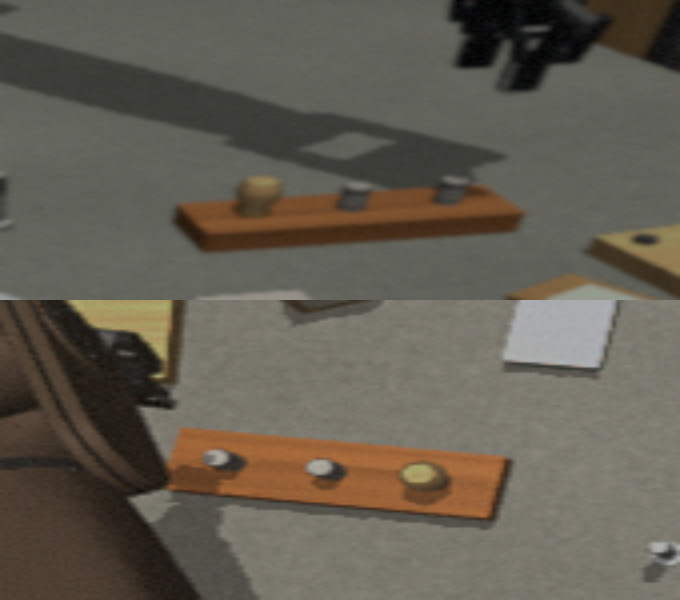

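Run:
```python
from h import *
for n in("top1","scene1"):
    c=load(n); print(n,proj(c,[.4913,.357,.2]),proj(c,[.4913,.357,.08]),proj(c,[.494,.3573,.064]))
```

```text
top1 [104.4999878  243.38121021] [121.48436263 252.59038833] [123.43701333 252.54341694]
scene1 [423.22858416 108.2132703 ] [413.26730906 153.56265531] [412.78173574 159.71064105]
```

View pics/top1.png

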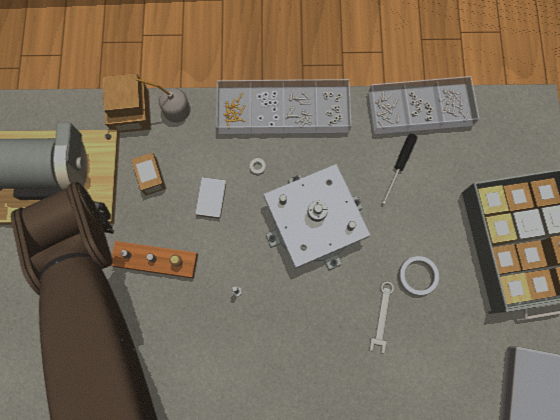

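View pics/scene1.png

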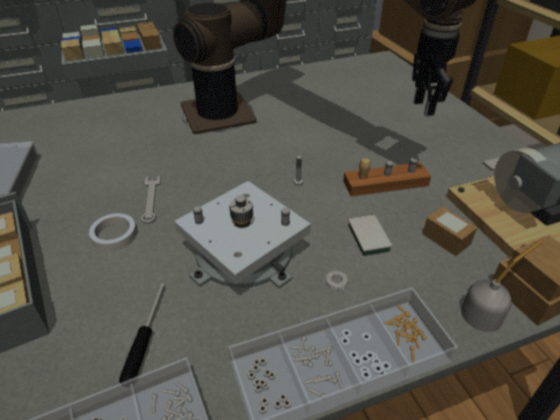

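```bash
python3 -m crank '[[0.001,0.0024,0.03,0],[0,0,0.03,0],[0,0,0.03,0],[0,0,0.03,0],[0,0,0.02,0],[0,0,0.018,0],[0,0,0,0],[0,0,0,0]]' 0.05 40
python3 -m crank '[[0,0,0,0],[0,0,0,0],[0,0,0,0],[0,0,0,0],[0,0,0,0],[0,0,0,0]]' 0.0 40
python3 d.py
python3 - <<'E'
from cell import ctrl
import cv2,numpy as np
c=ctrl.capture("scene"); s=c["pixels"][:,:,::-1]
cv2.imwrite("pics/z6.png",cv2.resize(s[80:220,330:470],None,fx=4,fy=4,interpolation=cv2.INTER_CUBIC))
E
```

```text
clock: 5.2
ee_pos: [0.4946, 0.3581, 0.0433]
tool_rot: [3.14, -0.001, 1.396]
contact_force: [0.7, -0.1, 1.1]
grip_width: 0.0498
clock: 5.95
ee_pos: [0.4943, 0.3582, 0.0435]
tool_rot: [3.141, -0.001, 1.396]
contact_force: [-2.3, -0.8, 6.7]
grip_width: 0.0152
t 5.95 p [0.4943 0.3582 0.0435] rot [ 3.1406e+00 -1.0000e-03  1.3958e+00] q [0.46 0.38 1.86 0.   0.91 0.64] F [-2.3 -0.8  6.7] M [-0.01  0.26  0.01] w 0.0152
```

View pics/z6.png

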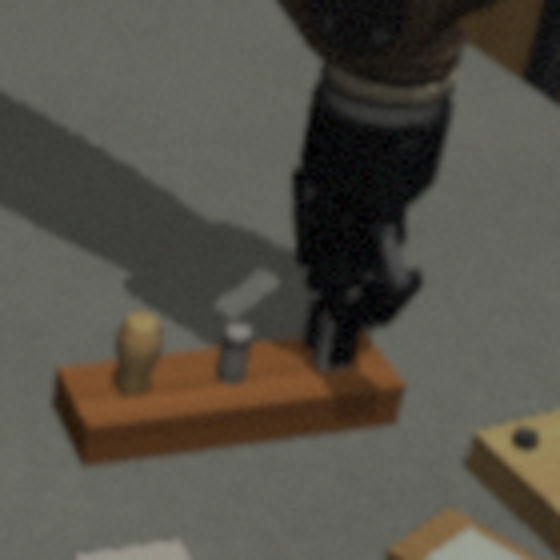

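```bash
python3 -m crank '[[0,0,-0.02,0],[0,0,-0.03,0],[0,0,-0.03,0],[0,0,-0.04,0],[0,0,-0.04,0],[0,0,0,0],[0,0,0,0]]'
python3 d.py 0.54 0.20 0.205 0.4998 -0.062 0.205
python3 - <<'E'
from cell import ctrl
import cv2,numpy as np
c=ctrl.capture("scene"); s=c["pixels"][:,:,::-1]
cv2.imwrite("pics/z7.png",cv2.resize(s[50:210,330:470],None,fx=4,fy=4,interpolation=cv2.INTER_CUBIC))
E
```

```text
clock: 6.88
ee_pos: [0.4929, 0.3574, 0.2015]
tool_rot: [-3.14, 0.001, 1.396]
contact_force: [-1.5, -0.2, -0.5]
grip_width: 0.016
t 6.875 p [0.4929 0.3574 0.2015] rot [-3.1397e+00  1.3000e-03  1.3958e+00] q [0.46 0.18 1.78 0.   1.19 0.64] F [-1.5 -0.2 -0.5] M [ 0.02  0.01 -0.01] w 0.016
tool delta [-0.1468  0.0738 -0.0035]
tool delta [-0.265   0.006   0.0003]
```

View pics/z7.png

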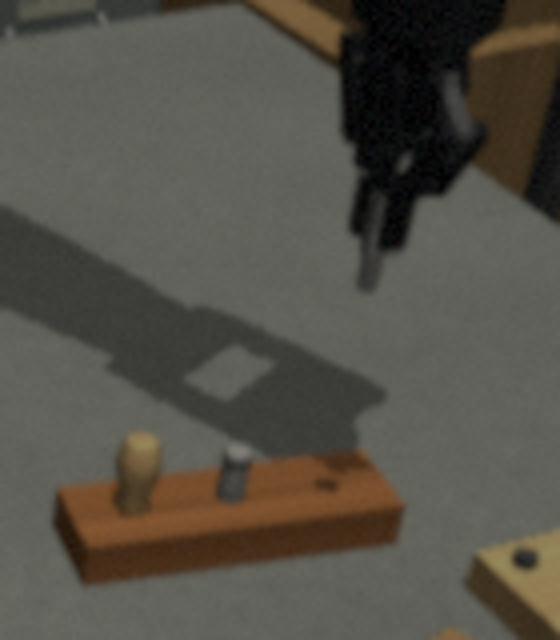

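```bash
python3 -m crank '[[-0.049,0.0246,-0.001,0],[-0.049,0.0246,-0.001,0],[-0.049,0.0246,-0.001,0],[-0.053,0.0012,0,0],[-0.053,0.0012,0,0],[-0.053,0.0012,0,0],[-0.053,0.0012,0,0],[-0.053,0.0012,0,0],[0,0,0,0],[0,0,0,0]]'
python3 d.py 0.4998 -0.062 0.14
python3 - <<'E'
from cell import ctrl
import cv2,numpy as np
o=[]
for n in("scene","top"):
    c=ctrl.capture(n); np.savez(f"{n}2.npz",**c); o.append(c["pixels"][:,:,::-1])
cv2.imwrite("pics/z8.png",cv2.resize(o[0][90:240,170:320],None,fx=4,fy=4,interpolation=cv2.INTER_CUBIC))
cv2.imwrite("pics/z9.png",cv2.resize(o[1][150:300,230:380],None,fx=4,fy=4,interpolation=cv2.INTER_CUBIC))
E
```

```text
clock: 8.18
ee_pos: [0.4998, -0.0613, 0.2038]
tool_rot: [-3.138, -0.001, 1.395]
contact_force: [-0.2, -0.4, -0.4]
grip_width: 0.016
t 8.175 p [ 0.4998 -0.0613  0.2038] rot [-3.1384e+00 -1.1000e-03  1.3950e+00] q [-0.32 -0.06  2.02  0.    1.18 -0.15] F [-0.2 -0.4 -0.4] M [ 0.   -0.02  0.04] w 0.016
tool delta [-0.0008  0.0003  0.0638]
```

View pics/z8.png

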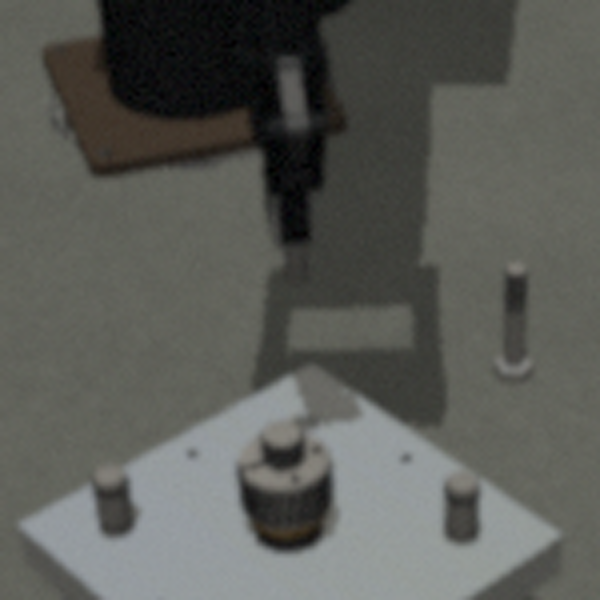

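View pics/z9.png

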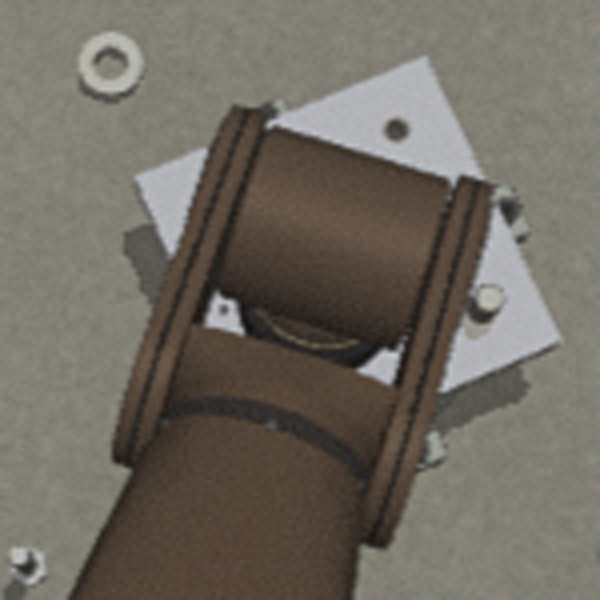

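Run:
```python
from h import *
c=load("scene2");print(proj(c,[.4998,-.0613,.196]),proj(c,[.4998,-.0613,.168]))
g=c[0].mean(2)
for v in range(148,163): print(v,np.round(g[v,234:256]).astype(int))
```

```text
[242.63978369 148.51471745] [243.39086881 160.36278494]
148 [97 97 90 82 69 59 36 16 16  3  6  6  6 38 56 60 57 61 62 60 62 60]
149 [95 96 94 85 72 59 40 15 13 14 13 16 24 32 55 59 59 62 58 60 59 62]
150 [97 94 94 89 74 65 44 27 30 28 29 32 38 44 54 57 62 61 61 59 62 63]
151 [95 94 96 92 83 70 57 47 44 44 45 45 46 52 57 58 57 56 62 59 61 59]
152 [95 97 93 90 87 81 71 59 55 56 55 53 54 56 59 60 59 59 59 62 60 58]
153 [94 92 93 94 92 90 80 62 53 58 57 54 53 57 62 59 61 59 59 61 62 61]
154 [95 96 95 95 92 92 84 67 57 59 56 51 54 57 63 61 59 57 58 61 61 60]
155 [96 96 97 93 93 92 86 68 56 58 58 52 50 61 61 59 62 59 59 59 60 60]
156 [95 97 97 92 88 84 76 60 53 56 54 53 47 57 57 61 60 59 59 60 61 61]
157 [99 99 93 86 76 73 64 57 54 55 56 52 50 57 57 60 60 60 62 59 58 61]
158 [99 97 92 79 66 62 59 51 54 55 56 53 52 57 60 59 59 62 62 60 61 58]
159 [98 92 87 71 62 59 57 53 54 54 53 52 50 55 59 63 59 60 58 60 59 61]
160 [97 96 84 68 59 59 59 55 56 56 57 54 54 56 60 60 57 60 60 60 60 62]
161 [93 90 79 66 63 60 59 61 58 56 54 58 59 60 59 58 62 59 58 58 61 60]
162 [98 94 82 67 60 60 62 60 60 61 61 59 61 63 61 61 59 60 61 59 58 58]
```

```bash
python3 -m crank '[[-0.0008,0,0.03,0],[0,0,0.03,0],[0,0,0.022,0],[0,0,0,0],[0,0,0,0],[0,0,0,0]]'
python3 d.py 0.4995 -0.0622 0.115
```

```text
clock: 9.02
ee_pos: [0.5015, -0.0625, 0.1248]
tool_rot: [3.139, 0.0, 1.396]
contact_force: [-0.5, -0.9, -0.6]
grip_width: 0.0151
t 9.025 p [ 0.5015 -0.0625  0.1248] rot [3.1389e+00 4.0000e-04 1.3965e+00] q [-0.33  0.04  2.08  0.    1.02 -0.15] F [-0.5 -0.9 -0.6] M [-0.02  0.    0.07] w 0.0151
tool delta [-0.     -0.0021  0.0098]
```

```bash
for i in 1 2 3; do python3 -m crank '[[0,0,0,0]]' | sed -n 2,3p; done
```

```text
ee_pos: [0.5011, -0.0627, 0.1244]
tool_rot: [3.14, 0.0, 1.396]
ee_pos: [0.5008, -0.0627, 0.1239]
tool_rot: [3.141, 0.0, 1.396]
ee_pos: [0.5006, -0.0627, 0.1235]
tool_rot: [3.141, 0.0, 1.396]
```

```bash
python3 -m crank '[[0.0004,-0.0005,0,0],[0,0,0,0],[0,0,0,0],[0,0,0,0],[0,0,0,0]]'; python3 -m crank '[[0,0,0.002,0],[0,0,0.002,0],[0,0,0.002,0],[0,0,0,0],[0,0,0,0]]'; python3 -m crank '[[0,0,0.002,0],[0,0,0.002,0],[0,0,0,0],[0,0,0,0],[0,0,0,0]]'; python3 d.py
```

```text
clock: 10.02
ee_pos: [0.5001, -0.0621, 0.1233]
tool_rot: [-3.142, -0.0, 1.396]
contact_force: [-0.5, -0.3, -1.6]
grip_width: 0.0157
clock: 10.65
ee_pos: [0.5001, -0.0621, 0.1173]
tool_rot: [3.142, 0.0, 1.396]
contact_force: [0.1, -0.4, -0.8]
grip_width: 0.0155
clock: 11.28
ee_pos: [0.5001, -0.0621, 0.1134]
tool_rot: [3.141, 0.0, 1.396]
contact_force: [0.9, -0.2, 0.4]
grip_width: 0.0156
t 11.275 p [ 0.5001 -0.0621  0.1134] rot [3.1415 0.     1.3958] q [-0.33  0.05  2.09 -0.    1.   -0.15] F [ 0.9 -0.2  0.4] M [-0.01 -0.03  0.04] w 0.0156
```

```bash
python3 -m crank '[[0,0,0.002,0],[0,0,0.002,0],[0,0,0,0],[0,0,0,0]]'; python3 -m crank '[[0,0,0.003,0],[0,0,0.003,0],[0,0,0,0],[0,0,0,0]]'; python3 d.py
```

```text
clock: 11.78
ee_pos: [0.5001, -0.0621, 0.1093]
tool_rot: [-3.141, -0.0, 1.396]
contact_force: [0.8, 0.7, -1.0]
grip_width: 0.0159
clock: 12.28
ee_pos: [0.5, -0.0621, 0.1032]
tool_rot: [-3.141, -0.0, 1.396]
contact_force: [-0.8, -0.1, -1.9]
grip_width: 0.0158
t 12.275 p [ 0.5    -0.0621  0.1032] rot [-3.1413 -0.      1.3957] q [-0.33  0.07  2.1  -0.    0.98 -0.15] F [-0.8 -0.1 -1.9] M [ 0.04 -0.02  0.03] w 0.0158
```

```bash
python3 -m crank '[[0,0,0.003,0],[0,0,0.003,0],[0,0,0.002,0],[0,0,0,0],[0,0,0,0]]'; python3 -m crank '[[0,0,0.001,0],[0,0,0.001,0],[0,0,0,0],[0,0,0,0]]'; python3 d.py
```

```text
clock: 12.9
ee_pos: [0.5001, -0.0621, 0.0953]
tool_rot: [-3.141, -0.0, 1.396]
contact_force: [0.5, 0.4, -1.4]
grip_width: 0.0156
clock: 13.4
ee_pos: [0.5001, -0.0621, 0.0933]
tool_rot: [-3.142, -0.0, 1.396]
contact_force: [-0.7, 0.9, -0.7]
grip_width: 0.0157
t 13.4 p [ 0.5001 -0.0621  0.0933] rot [-3.1415 -0.      1.3958] q [-0.33  0.09  2.1   0.    0.96 -0.15] F [-0.7  0.9 -0.7] M [ 0.02  0.01 -0.05] w 0.0157
```

Within about 1 mm of home. I'll open a little, raise, and look.

```bash
python3 -m crank '[[0,0,0.001,0],[0,0,0,0],[0,0,0,0]]'; python3 -m crank '[[0,0,0,0],[0,0,0,0],[0,0,0,0],[0,0,-0.02,0],[0,0,-0.03,0],[0,0,-0.04,0],[0,0,-0.03,0],[0,0,0,0]]' 0.04; python3 d.py 0.54 0.15 0.21 0.4840 0.2972 0.15
python3 - <<'E'
from cell import ctrl
import cv2,numpy as np
o=[]
for n in("scene","top"):
    c=ctrl.capture(n); np.savez(f"{n}3.npz",**c); o.append(c["pixels"][:,:,::-1])
cv2.imwrite("pics/z10.png",cv2.resize(o[0][120:270,170:320],None,fx=4,fy=4,interpolation=cv2.INTER_CUBIC))
E
```

```text
clock: 13.78
ee_pos: [0.5002, -0.0621, 0.0925]
tool_rot: [3.141, 0.0, 1.396]
contact_force: [0.1, -1.0, 0.2]
grip_width: 0.0161
clock: 14.78
ee_pos: [0.5018, -0.0626, 0.2154]
tool_rot: [3.135, 0.001, 1.396]
contact_force: [-0.6, 0.2, 0.5]
grip_width: 0.0403
t 14.775 p [ 0.5018 -0.0626  0.2154] rot [3.1351e+00 1.0000e-03 1.3958e+00] q [-0.33 -0.07  2.01 -0.    1.2  -0.15] F [-0.6  0.2  0.5] M [ 0.06  0.02 -0.  ] w 0.0403
tool delta [0.216  0.0006 0.0052]
tool delta [ 0.1353 -0.0812  0.0593]
```

View pics/z10.png

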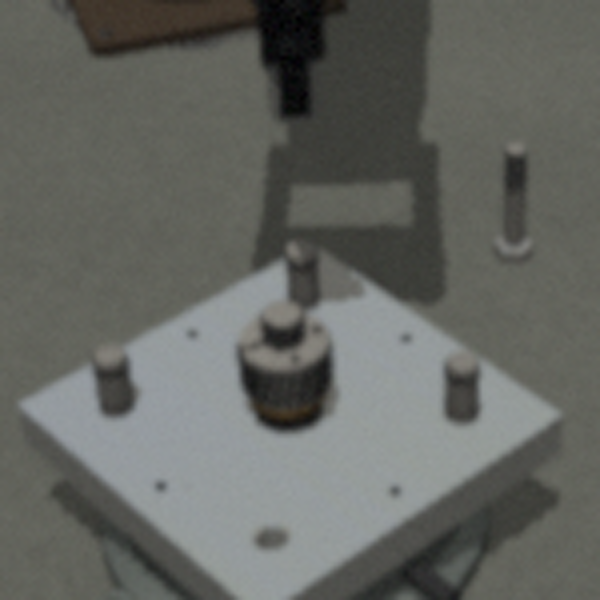

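```bash
python3 -m crank '[[0.054,0,0.001,0],[0.054,0,0.001,0],[0.054,0,0.001,0],[0.054,0,0.001,0],[0.0451,-0.0271,0.02,0],[0.0451,-0.0271,0.02,0],[0.0451,-0.0271,0.02,0],[0,0,0,0],[0,0,0,0],[0,0,0,0],[0,0,0,0]]' 0.05; python3 d.py 0.4837 0.2968 0.0435
```

```text
clock: 16.25
ee_pos: [0.4821, 0.2971, 0.1488]
tool_rot: [3.141, -0.0, 1.394]
contact_force: [-0.6, -0.0, 0.9]
grip_width: 0.0502
t 16.25 p [0.4821 0.2971 0.1488] rot [ 3.1407e+00 -4.0000e-04  1.3939e+00] q [ 0.37  0.14  1.92 -0.    1.08  0.55] F [-0.6 -0.   0.9] M [ 0.   -0.06 -0.  ] w 0.0502
tool delta [-0.      0.0016  0.1053]
```

```bash
python3 -m crank '[[0,0.0016,0.03,0],[0,0,0.03,0],[0,0,0.025,0],[0,0,0.02,0],[0,0,0,0],[0,0,0,0],[0,0,0,0]]' 0.05
python3 -m crank '[[0,0,0,0],[0,0,0,0],[0,0,0,0],[0,0,0,0],[0,0,0,0],[0,0,0,0]]' 0.0 40
python3 d.py; python3 -m crank '[[0,0,-0.02,0],[0,0,-0.03,0],[0,0,-0.04,0],[0,0,-0.04,0],[0,0,-0.03,0],[0,0,0,0],[0,0,0,0]]'
python3 d.py 0.60 0.08 0.205 0.6565 -0.127 0.205
python3 - <<'E'
from cell import ctrl
import cv2,numpy as np
c=ctrl.capture("scene"); s=c["pixels"][:,:,::-1]
cv2.imwrite("pics/z11.png",cv2.resize(s[50:210,330:470],None,fx=4,fy=4,interpolation=cv2.INTER_CUBIC))
E
```

```text
clock: 17.12
ee_pos: [0.4838, 0.2981, 0.0447]
tool_rot: [3.139, -0.001, 1.396]
contact_force: [0.1, -0.6, 1.0]
grip_width: 0.05
clock: 17.88
ee_pos: [0.4843, 0.298, 0.0443]
tool_rot: [3.138, -0.002, 1.396]
contact_force: [5.3, -1.5, 2.1]
grip_width: 0.0156
t 17.875 p [0.4843 0.298  0.0443] rot [ 3.1381e+00 -1.6000e-03  1.3959e+00] q [ 0.37  0.29  1.96 -0.    0.88  0.55] F [ 5.3 -1.5  2.1] M [-0.1  -0.99  0.  ] w 0.0156
clock: 18.75
ee_pos: [0.4809, 0.2973, 0.2006]
tool_rot: [-3.137, 0.003, 1.396]
contact_force: [-0.6, -0.1, -0.3]
grip_width: 0.0156
t 18.75 p [0.4809 0.2973 0.2006] rot [-3.1366e+00  2.5000e-03  1.3959e+00] q [0.37 0.08 1.88 0.   1.18 0.55] F [-0.6 -0.1 -0.3] M [-0.    0.02  0.03] w 0.0156
tool delta [-0.1933  0.1551 -0.0046]
tool delta [-0.194   0.0917  0.    ]
```

View pics/z11.png

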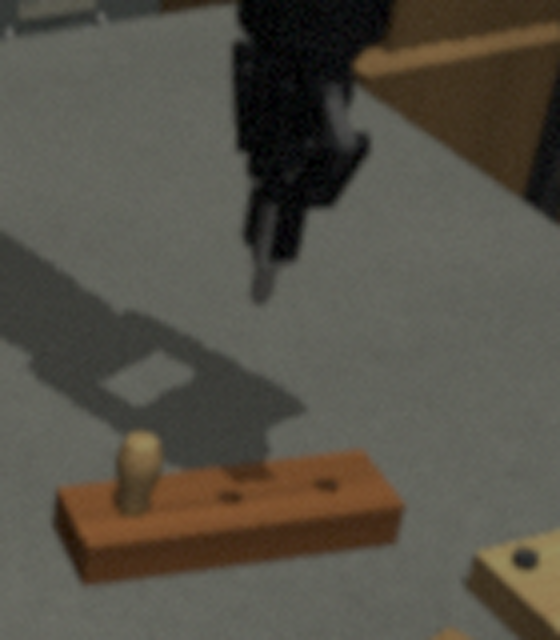

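```bash
python3 -m crank '[[-0.0387,0.031,-0.001,0],[-0.0387,0.031,-0.001,0],[-0.0387,0.031,-0.001,0],[-0.0387,0.031,-0.001,0],[-0.0387,0.031,-0.001,0],[-0.0485,0.0229,0,0],[-0.0485,0.0229,0,0],[-0.0485,0.0229,0,0],[-0.0485,0.0229,0,0],[0,0,0,0],[0,0,0,0],[0,0,0,0],[0,0,0,0]]'; python3 d.py 0.6566 -0.1267 0.125
```

```text
clock: 20.42
ee_pos: [0.6579, -0.1254, 0.2082]
tool_rot: [-3.141, -0.0, 1.398]
contact_force: [0.4, -0.1, -1.0]
grip_width: 0.0158
t 20.425 p [ 0.6579 -0.1254  0.2082] rot [-3.1411e+00 -2.0000e-04  1.3975e+00] q [-0.34  0.3   1.62  0.    1.22 -0.17] F [ 0.4 -0.1 -1. ] M [0.07 0.   0.02] w 0.0158
tool delta [-0.0016 -0.0011  0.0832]
```

```bash
python3 -m crank '[[-0.0015,-0.001,0.03,0],[0,0,0.03,0],[0,0,0.023,0],[0,0,0,0],[0,0,0,0],[0,0,0,0],[0,0,0,0],[0,0,0,0],[0,0,0,0],[0,0,0,0]]'; python3 d.py 0.6566 -0.1267 0.125
python3 - <<'E'
from cell import ctrl
import cv2,numpy as np
c=ctrl.capture("scene"); np.savez("scene4.npz",**c); s=c["pixels"][:,:,::-1]
cv2.imwrite("pics/z12.png",cv2.resize(s[170:290,180:300],None,fx=5,fy=5,interpolation=cv2.INTER_CUBIC))
E
```

```text
clock: 21.68
ee_pos: [0.6569, -0.1281, 0.1253]
tool_rot: [-3.142, -0.0, 1.396]
contact_force: [-0.1, -0.5, -0.4]
grip_width: 0.0156
t 21.675 p [ 0.6569 -0.1281  0.1253] rot [-3.1415 -0.      1.3958] q [-0.34  0.38  1.67  0.    1.09 -0.17] F [-0.1 -0.5 -0.4] M [-0.02  0.01 -0.  ] w 0.0156
tool delta [ 0.0013 -0.0005  0.0003]
```

View pics/z12.png

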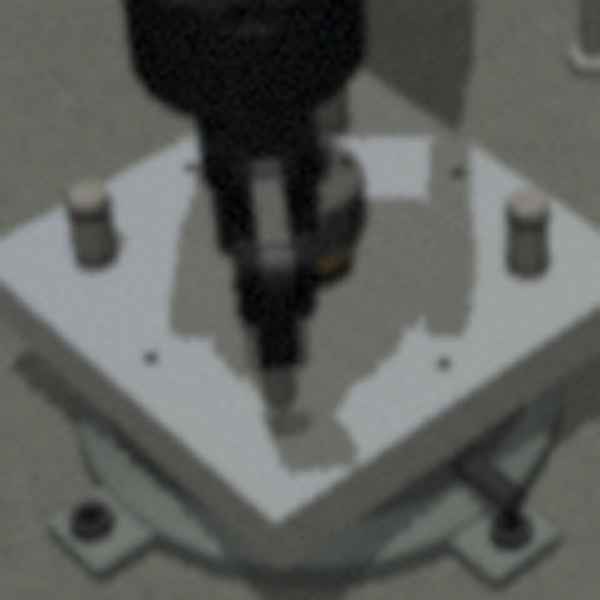

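Run:
```python
from h import *
c=load("scene4");g=c[0].mean(2)
for v in range(241,259): print(v,np.round(g[v,228:246]).astype(int))
print(proj(c,[.6569,-.1281,.0985]),proj(c,[.6569,-.1281,.088]),proj(c,[.6566,-.1267,.079]))
```

```text
241 [100  87  72  55  26  12  12  14  13   7  15  35  55  74  95 104 107 108]
242 [100  88  72  62  29  12  21  16  16  21  22  41  60  82  99 105 106 106]
243 [101  92  80  63  38  29  31  33  34  38  51  67  78  93 104 107 107 108]
244 [107 104  90  76  58  44  48  49  49  50  63  79  96 102 107 108 107 107]
245 [126 122 104  88  68  57  59  57  55  58  66  85  98 105 103 105 106 107]
246 [146 137 119  97  78  60  59  57  57  55  65  82 101 105 104 105 108 105]
247 [155 149 131 109  84  64  59  60  58  58  63  84 102 106 105 106 103 106]
248 [159 154 147 128  95  66  62  59  59  55  62  82 101 105 105 106 107 107]
249 [160 157 155 139 106  72  59  61  58  57  68  87 104 106 106 106 105 106]
250 [159 159 156 149 123  85  66  58  59  62  76  95 102 104 104 104 106 105]
251 [159 160 156 154 133 100  77  68  65  70  84  97  99 101 104 105 105 105]
252 [156 158 155 151 132 104  86  78  70  74  82  87  89  94  98 104 105 109]
253 [159 160 157 152 132 103  86  75  72  75  76  80  79  84  95 102 104 107]
254 [158 158 158 155 139 105  80  70  73  74  74  76  74  80  93 103 105 106]
255 [158 159 159 156 146 119  86  73  72  76  76  79  79  87 100 103 107 104]
256 [158 158 159 160 153 133  98  76  77  78  77  85  88  97 103 106 107 105]
257 [161 159 158 158 155 142 116  93  93  92  94  96  98 103 105 105 107 104]
258 [159 158 158 159 158 149 131 110 103 101 103 104 107 105 105 104 103 107]
[235.35935444 246.57381564] [235.72698498 250.66196247] [236.73016956 253.80443441]
```

```bash
python3 -m crank '[[0.0028,-0.0003,0,0],[0,0,0.002,0],[0,0,0.002,0],[0,0,0.002,0],[0,0,0,0],[0,0,0,0],[0,0,0,0],[0,0,0,0]]'; python3 -m crank '[[0,0,0.002,0],[0,0,0.002,0],[0,0,0,0],[0,0,0,0],[0,0,0,0]]'; python3 d.py
python3 - <<'E'
from cell import ctrl
import cv2,numpy as np
c=ctrl.capture("scene"); np.savez("scene5.npz",**c); s=c["pixels"][:,:,::-1]
cv2.imwrite("pics/z13.png",cv2.resize(s[200:280,200:280],None,fx=7,fy=7,interpolation=cv2.INTER_CUBIC))
E
```

```text
clock: 22.72
ee_pos: [0.6571, -0.1253, 0.1194]
tool_rot: [3.141, 0.0, 1.396]
contact_force: [-0.8, 0.5, -0.1]
grip_width: 0.0154
clock: 23.35
ee_pos: [0.6572, -0.1253, 0.1154]
tool_rot: [3.141, 0.0, 1.396]
contact_force: [0.8, -0.3, -0.4]
grip_width: 0.0153
t 23.35 p [ 0.6572 -0.1253  0.1154] rot [3.1414 0.     1.3958] q [-0.34  0.39  1.68  0.    1.07 -0.16] F [ 0.8 -0.3 -0.4] M [ 0.02 -0.02 -0.06] w 0.0153
```

View pics/z13.png

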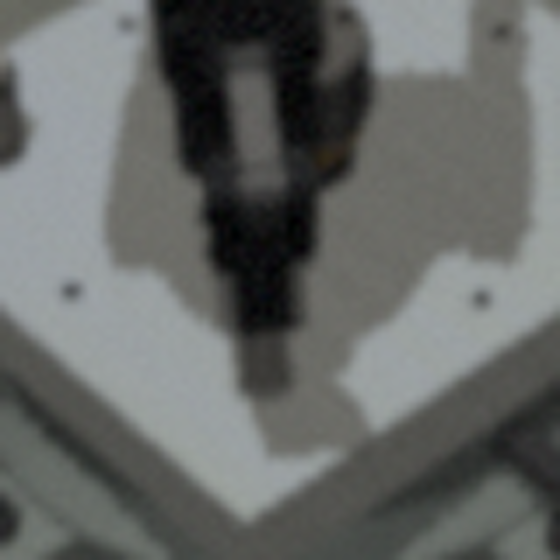

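```bash
python3 -m crank '[[0,0,0.002,0],[0,0,0.002,0],[0,0,0,0],[0,0,0,0]]'; python3 -m crank '[[0,0,0.003,0],[0,0,0.003,0],[0,0,0,0],[0,0,0,0]]'; python3 d.py
```

```text
clock: 23.9
ee_pos: [0.6571, -0.1253, 0.1113]
tool_rot: [-3.142, -0.0, 1.396]
contact_force: [-0.1, -0.5, -1.4]
grip_width: 0.0158
clock: 24.4
ee_pos: [0.657, -0.1253, 0.1053]
tool_rot: [-3.141, -0.0, 1.396]
contact_force: [-0.5, 0.3, -1.1]
grip_width: 0.016
t 24.4 p [ 0.657  -0.1253  0.1053] rot [-3.1414 -0.      1.3958] q [-0.34  0.4   1.68 -0.    1.05 -0.16] F [-0.5  0.3 -1.1] M [ 0.04  0.03 -0.01] w 0.016
```

```bash
python3 -m crank '[[0,0,0.003,0],[0,0,0.003,0],[0,0,0.003,0],[0,0,0,0],[0,0,0,0]]'; python3 -m crank '[[0,0,0.0015,0],[0,0,0.001,0],[0,0,0,0],[0,0,0,0]]'; python3 d.py
```

```text
clock: 25.02
ee_pos: [0.6571, -0.1253, 0.0963]
tool_rot: [-3.141, -0.0, 1.396]
contact_force: [0.1, 0.9, -0.9]
grip_width: 0.0154
clock: 25.52
ee_pos: [0.6571, -0.1253, 0.0938]
tool_rot: [3.142, -0.0, 1.396]
contact_force: [0.3, -0.5, -1.1]
grip_width: 0.0158
t 25.525 p [ 0.6571 -0.1253  0.0938] rot [ 3.1416 -0.      1.3958] q [-0.34  0.42  1.69  0.    1.03 -0.16] F [ 0.3 -0.5 -1.1] M [-0.01 -0.    0.06] w 0.0158
```

```bash
python3 -m crank '[[0,0,0.0006,0],[0,0,0,0],[0,0,0,0]]'; python3 -m crank '[[0,0,0,0],[0,0,0,0],[0,0,0,0],[0,0,-0.02,0],[0,0,-0.03,0],[0,0,-0.04,0],[0,0,-0.03,0],[0,0,0,0],[0,0,0,0]]' 0.04; python3 d.py 0.5786 -0.0945 0.21
python3 - <<'E'
from cell import ctrl
import cv2,numpy as np
c=ctrl.capture("scene"); np.savez("scene6.npz",**c); s=c["pixels"][:,:,::-1]
cv2.imwrite("pics/z14.png",cv2.resize(s[150:290,170:320],None,fx=4,fy=4,interpolation=cv2.INTER_CUBIC))
E
```

```text
clock: 25.9
ee_pos: [0.6572, -0.1253, 0.0934]
tool_rot: [3.141, 0.0, 1.396]
contact_force: [-0.2, 0.1, -0.4]
grip_width: 0.0158
clock: 27.02
ee_pos: [0.6566, -0.1251, 0.2128]
tool_rot: [-3.141, -0.0, 1.396]
contact_force: [-0.0, -0.0, -1.0]
grip_width: 0.04
t 27.025 p [ 0.6566 -0.1251  0.2128] rot [-3.1408e+00 -1.0000e-04  1.3958e+00] q [-0.34  0.29  1.62  0.    1.23 -0.16] F [-0. -0. -1.] M [-0.01  0.02 -0.02] w 0.04
tool delta [ 0.0166 -0.0822  0.0028]
```

View pics/z14.png

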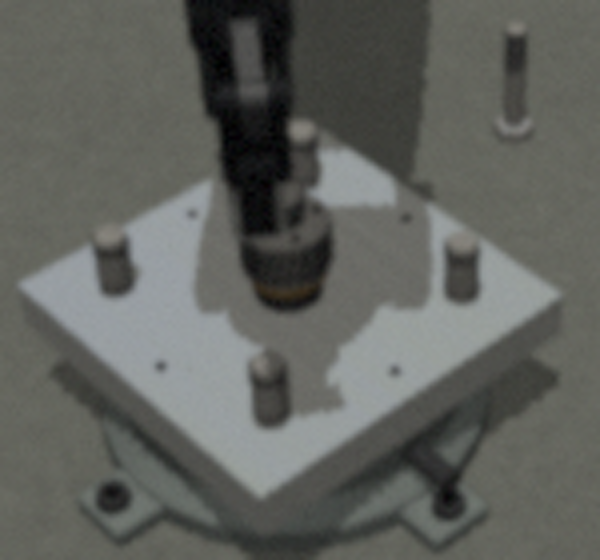

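```bash
python3 -m crank '[[0.0083,-0.0411,0.0014,0],[0.0083,-0.0411,0.0014,0],[0,0,0,-0.186],[0,0,0,-0.186],[0,0,0,-0.186],[0,0,0,-0.186],[0,0,0,-0.186],[0,0,0,-0.186],[0,0,0,-0.186],[0,0,0,-0.186],[0,0,0,-0.186],[0,0,0,-0.186],[0,0,0,-0.186],[0,0,0,-0.186],[0,0,0,0],[0,0,0,0],[0,0,0,0],[0,0,0,0]]' 0.066; python3 d.py 0.5786 -0.0945 0.102
```

```text
clock: 29.32
ee_pos: [0.579, -0.0946, 0.2103]
tool_rot: [3.141, -0.0, -2.656]
contact_force: [0.4, 0.5, 0.0]
grip_width: 0.0661
t 29.325 p [ 0.579  -0.0946  0.2103] rot [ 3.1415e+00 -1.0000e-04 -2.6562e+00] q [-0.33  0.12  1.83  0.    1.2  -2.39] F [0.4 0.5 0. ] M [ 0.02 -0.02 -0.02] w 0.0661
tool delta [0.0003 0.0003 0.1083]
```

```bash
python3 -m crank '[[0,0,0.03,0],[0,0,0.03,0],[0,0,0.025,0],[0,0,0.0233,0],[0,0,0,0],[0,0,0,0],[0,0,0,0],[0,0,0,0],[0,0,0,0],[0,0,0,0]]'; python3 d.py 0.5786 -0.0945 0.102;  python3 -m crank '[[0,0,0,0],[0,0,0,0],[0,0,0,0],[0,0,0,0],[0,0,0,0]]' 0.0 40; python3 d.py
python3 - <<'E'
from cell import ctrl
import cv2,numpy as np
c=ctrl.capture("scene"); np.savez("scene7.npz",**c); s=c["pixels"][:,:,::-1]
cv2.imwrite("pics/z15.png",cv2.resize(s[130:290,170:320],None,fx=4,fy=4,interpolation=cv2.INTER_CUBIC))
E
```

```text
clock: 30.58
ee_pos: [0.5791, -0.0946, 0.1023]
tool_rot: [-3.141, 0.0, -2.655]
contact_force: [0.2, 0.2, -1.6]
grip_width: 0.0657
t 30.575 p [ 0.5791 -0.0946  0.1023] rot [-3.1414e+00  2.0000e-04 -2.6554e+00] q [-0.33  0.24  1.9   0.    1.   -2.39] F [ 0.2  0.2 -1.6] M [ 0.03 -0.   -0.  ] w 0.0657
tool delta [0.0004 0.0003 0.0003]
clock: 31.2
ee_pos: [0.5788, -0.0942, 0.1024]
tool_rot: [3.14, -0.0, -2.655]
contact_force: [-3.0, 3.0, 6.0]
grip_width: 0.0426
t 31.2 p [ 0.5788 -0.0942  0.1024] rot [ 3.1403e+00 -4.0000e-04 -2.6554e+00] q [-0.33  0.24  1.9   0.    1.   -2.39] F [-3.  3.  6.] M [0.51 0.61 0.  ] w 0.0426
```

View pics/z15.png

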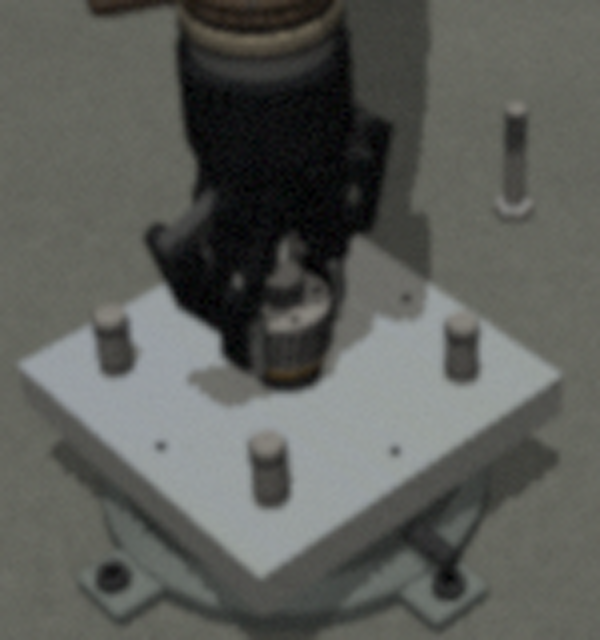

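```bash
python3 -m crank '[[0,0,0.0001,0.15],[0,0,0.0001,0.15],[0,0,0.0001,0.15],[0,0,0.0001,0.15],[0,0,0.0001,0.15],[0,0,0.0001,0.15]]'; python3 d.py;python3 -m crank '[[0,0,0.0001,0.15],[0,0,0.0001,0.15],[0,0,0.0001,0.15],[0,0,0.0001,0.15],[0,0,0.0001,0.15],[0,0,0.0001,0.15],[0,0,0,0]]'; python3 d.py
```

```text
clock: 32.0
ee_pos: [0.5787, -0.0933, 0.1018]
tool_rot: [3.14, -0.002, 2.723]
contact_force: [-3.6, 6.2, 6.3]
grip_width: 0.043
t 32.0 p [ 0.5787 -0.0933  0.1018] rot [ 3.1398e+00 -2.1000e-03  2.7232e+00] q [-0.33  0.24  1.9   0.    1.   -1.49] F [-3.6  6.2  6.3] M [1.03 0.59 0.07] w 0.043
clock: 32.88
ee_pos: [0.5793, -0.0928, 0.1012]
tool_rot: [3.14, -0.003, 1.826]
contact_force: [-1.4, 7.2, 4.7]
grip_width: 0.0428
t 32.875 p [ 0.5793 -0.0928  0.1012] rot [ 3.1401 -0.0034  1.8259] q [-0.33  0.25  1.9   0.    1.   -0.59] F [-1.4  7.2  4.7] M [ 1.12  0.28 -0.06] w 0.0428
```

```bash
for i in 1; do python3 -m crank '[[0,0,0.0001,0.1],[0,0,0.0001,0.1],[0,0,0,0]]' >/dev/null; done; python3 d.py
python3 -m crank '[[0,0,0.0001,0.1],[0,0,0.0001,0.1],[0,0,0,0]]' >/dev/null; python3 d.py
python3 -m crank '[[0,0,0.0001,0.1],[0,0,0.0001,0.1],[0,0,0,0]]' >/dev/null; python3 d.py
```

```text
t 33.25 p [ 0.5795 -0.0927  0.1011] rot [ 3.1402 -0.0036  1.6262] q [-0.33  0.25  1.9   0.    1.   -0.39] F [-0.9  7.6  5.3] M [ 1.2   0.21 -0.11] w 0.043
t 33.625 p [ 0.5797 -0.0928  0.101 ] rot [ 3.1404 -0.0038  1.4262] q [-0.33  0.25  1.9   0.    1.   -0.19] F [-0.6  8.2  4.2] M [ 1.19  0.11 -0.1 ] w 0.0427
t 34.0 p [ 0.5799 -0.0928  0.1009] rot [ 3.1406 -0.0041  1.2261] q [-0.33  0.25  1.9   0.    1.    0.01] F [0.4 7.3 5. ] M [ 1.22  0.08 -0.15] w 0.0428
```

```bash
python3 -m crank '[[0,0,0.0001,0.1],[0,0,0.0001,0.1],[0,0,0,0]]' >/dev/null; python3 d.py
python3 -m crank '[[0,0,0.0001,0.1],[0,0,0.0001,0.1],[0,0,0,0]]' >/dev/null; python3 d.py
```

```text
t 34.375 p [ 0.5801 -0.0928  0.1008] rot [ 3.141  -0.0043  1.0261] q [-0.33  0.25  1.9   0.    1.    0.21] F [0.6 7.3 4.6] M [ 1.27  0.01 -0.15] w 0.0432
t 34.75 p [ 0.5803 -0.093   0.1007] rot [ 3.141  -0.0039  0.8287] q [-0.33  0.25  1.9   0.    1.    0.41] F [1.6 6.7 4. ] M [ 1.23 -0.06  0.36] w 0.0433
```

```bash
python3 -m crank '[[0,0,0.0001,0.1],[0,0,0.0001,0.1],[0,0,0,0]]' >/dev/null; python3 d.py
```

```text
t 35.125 p [ 0.5776 -0.0951  0.1005] rot [-3.1405  0.0058  0.6343] q [-0.33  0.25  1.9  -0.    1.    0.6 ] F [-7.7  0.8  9.7] M [0.19 1.36 0.95] w 0.0428
```

```bash
python3 -m crank '[[0,0,0,0.05],[0,0,0,0.05],[0,0,0,0],[0,0,0,0]]' >/dev/null; python3 d.py 0.5786 -0.0945 0.1005
python3 - <<'E'
from cell import ctrl
import cv2,numpy as np
c=ctrl.capture("scene"); np.savez("scene8.npz",**c); s=c["pixels"][:,:,::-1]
cv2.imwrite("pics/z16.png",cv2.resize(s[150:270,190:310],None,fx=5,fy=5,interpolation=cv2.INTER_CUBIC))
E
```

```text
t 35.625 p [ 0.5772 -0.0951  0.1003] rot [-3.1402  0.0063  0.5339] q [-0.34  0.25  1.9  -0.    1.    0.7 ] F [-8.7  0.6  9.9] M [0.17 1.44 0.94] w 0.043
tool delta [ 0.0015  0.0002 -0.0002]
```

View pics/z16.png

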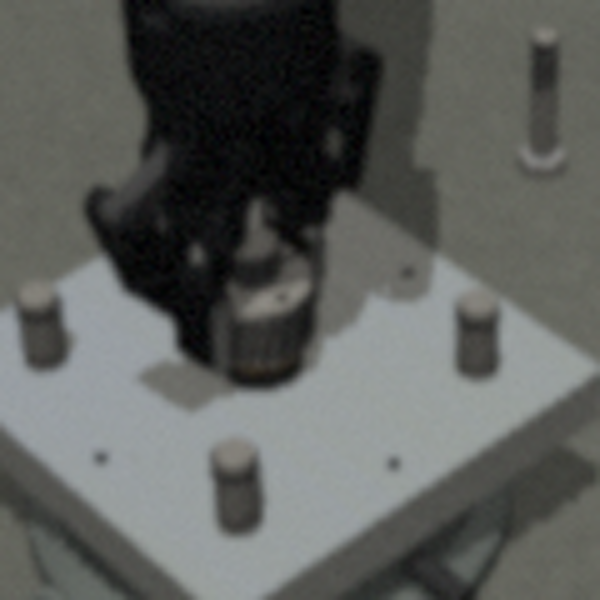

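```bash
python3 -m crank '[[0,0,0,0],[0,0,0,0],[0,0,0,0],[0,0,0,0],[0,0,0,0],[0,0,0,0]]' 0.056; python3 d.py 0.5788 -0.0945 0.1005
```

```text
clock: 36.42
ee_pos: [0.579, -0.0946, 0.0997]
tool_rot: [3.142, -0.0, 0.528]
contact_force: [-0.4, -0.6, 0.4]
grip_width: 0.0559
t 36.425 p [ 0.579  -0.0946  0.0997] rot [ 3.1416 -0.      0.5278] q [-0.33  0.25  1.9   0.    1.    0.71] F [-0.4 -0.6  0.4] M [ 0.05 -0.06 -0.05] w 0.0559
tool delta [-0.0001 -0.0002 -0.0008]
```

```bash
python3 -m crank '[[0,0,0,0],[0,0,0,0],[0,0,0,0],[0,0,0,0]]' 0.0 40; python3 d.py;  python3 -m crank '[[0,0,0,0.05],[0,0,0,0.05],[0,0,0,0]]' >/dev/null; python3 d.py
```

```text
clock: 36.92
ee_pos: [0.5788, -0.0942, 0.1]
tool_rot: [-3.14, 0.0, 0.528]
contact_force: [-3.8, 3.9, 5.2]
grip_width: 0.0433
t 36.925 p [ 0.5788 -0.0942  0.1   ] rot [-3.1405e+00  2.0000e-04  5.2780e-01] q [-0.33  0.25  1.9   0.    1.    0.71] F [-3.8  3.9  5.2] M [ 0.58  0.55 -0.06] w 0.0433
t 37.3 p [ 0.578  -0.0944  0.1   ] rot [-3.1412  0.0038  0.4346] q [-0.33  0.25  1.9  -0.    1.    0.8 ] F [-4.9  3.6  7. ] M [0.48 0.92 1.12] w 0.0427
```

```bash
python3 -m crank '[[0,0,0,-0.05],[0,0,0,-0.07],[0,0,-0.0001,-0.15],[0,0,-0.0001,-0.15],[0,0,-0.0001,-0.15],[0,0,-0.0001,-0.15],[0,0,-0.0001,-0.15],[0,0,-0.0001,-0.15],[0,0,-0.0001,-0.15],[0,0,-0.0001,-0.15],[0,0,-0.0001,-0.15],[0,0,-0.0001,-0.15],[0,0,0,0],[0,0,0,0],[0,0,0,0],[0,0,0,0]]'; python3 d.py
python3 - <<'E'
from cell import ctrl
import cv2,numpy as np
o=[]
for n in("scene","top"):
    c=ctrl.capture(n); o.append(c["pixels"][:,:,::-1])
cv2.imwrite("pics/z17.png",cv2.resize(o[0][150:270,190:310],None,fx=5,fy=5,interpolation=cv2.INTER_CUBIC))
cv2.imwrite("pics/full_s.png",o[0]);cv2.imwrite("pics/full_t.png",o[1])
E
```

```text
clock: 39.3
ee_pos: [0.5803, -0.0952, 0.1011]
tool_rot: [3.139, 0.003, 2.047]
contact_force: [5.8, -0.6, 0.2]
grip_width: 0.043
t 39.3 p [ 0.5803 -0.0952  0.1011] rot [3.1389e+00 3.1000e-03 2.0466e+00] q [-0.34  0.25  1.9  -0.    0.99 -0.81] F [ 5.8 -0.6  0.2] M [-0.18 -0.93  0.  ] w 0.043
```

View pics/z17.png

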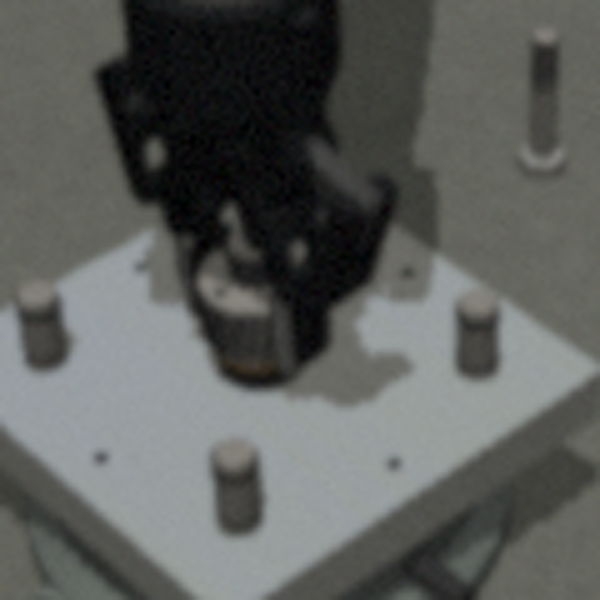

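View pics/full_s.png

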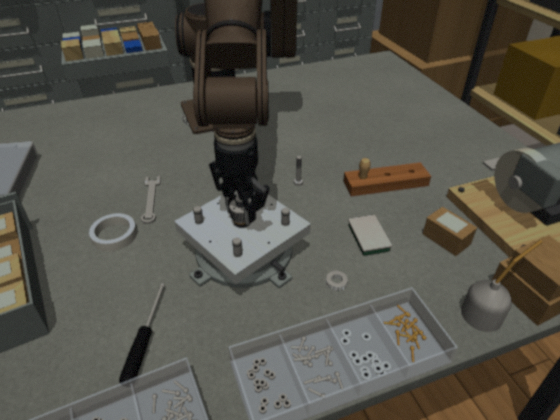

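```bash
python3 -m crank '[[0,0,0,0],[0,0,0,0]]'; python3 -c "
from cell import ctrl
print(ctrl.sign_off())"
```

```text
clock: 39.65
ee_pos: [0.5803, -0.0952, 0.1012]
tool_rot: [3.139, 0.003, 2.047]
contact_force: [5.5, 0.3, -0.3]
grip_width: 0.0431
the job is handed in; nothing more can be done
None
```

I put both loose pins into the two empty holes and let go of them. I then ran the nut down to its stop, backed it off about a quarter turn, and handed the job in at 39.65 s with the nut still gripped. No verdict came back, so the result rests on the checks below.

- **Pins:** Both went in with only a few newtons of force, down to within about 1 mm of home before release. In the pictures their heads stand as high as the fixed pins. The near pin is hidden behind the arm in the last picture. I last saw it standing home before I gripped the nut.
- **Stop:** The torque on the nut jumped to 0.95 N m after about 2.75 rad of turning, then stayed level while the fingers slipped. I gripped it again and probed, and it read 1.12 N m straight away, which confirms it had bottomed.
- **Back-off:** I turned the wrist back 1.62 rad, which includes a small allowance for twist in the grip. I estimate the nut is about 1.55–1.6 rad above its stop, though the angle was not measured directly.
- **At hand-in:** The gripper opening was steady at 43 mm at a 40 N setting, with a side force of about 5.5 N on the tool.
- **Bystanders:** The bolt, bradawl and the rest look to be where they started in the last scene picture. I checked this by eye, not by measuring.

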